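# Sort the taped cartons by heft: stack the full, return the empty

### The arm

A 7-joint arm with a two-finger parallel gripper is mounted at the origin on a cart in front of the work surface, level with it; the furniture and walls round the work are solid. World frame = base frame: x ahead of the robot, y to its left, z up, the work surface at z = 0. Lengths are in m, angles in degrees, forces in N, time in s.
With the tool pointing down it reaches from about 0.425 to 0.975 m from the base axis. Payload 16.7 kg.
Tool frame: the origin (TCP) lies on the centre line of the jaws, within the pads' length; the fingertips stand 8 mm ahead of it and the grasp point (between the pads) lies 11 mm behind it; z points along the fingers, y is the line along which they close (so a half turn about z gives the same grasp; the last joint's range is limited). The gripper opens to 85 mm and grips with 20 to 120 N. Pads are 22 mm wide; open, the fingers measure 114 mm over their backs; the gripper's body (76 mm by 85 mm) begins 54 mm behind the grasp point. The pads swing forward as they close: fully open they stand 13 mm farther back than shut.
Start: joints at [55.147, 24.414, 4.234, 92.017, -1.954, 63.644, -3.845], TCP at [0.299, -0.605, 0.239] pointing down, gripper open.
Joint ranges: [-163.25, 163.25], [-28.42, 122.38], [-70.27, 78.77], [12.13, 141.07], [-58.53, 238.53], [9.26, 117.41], [-156.51, 156.51]. Speed limits (degrees/s): [108.29, 108.29, 136.94, 136.94, 172.46, 172.46, 172.46].

### API

Orientations are given as a 3x3 rotation matrix whose columns are the frame's x, y, z axes.
In Python, from bench import bot, viewer gives the robot as it stands. The module is installed in compiled form; this text tells all that it offers.
- The arm moves only by the tool jog_arm, never from a script. Its arguments are lists of equal length, an entry for each row: "hand": the finger opening in mm, from 0 to 85.4; "delta_pos": the shift along the world's x, y, z in mm, a list of three; "dr": the turn, a rotation vector about the world's x, y, z in degrees, a list of three. In form: {"hand": [hand, ...], "delta_pos": [[x, y, z], ...], "dr": [[rx, ry, rz], ...]}. A call has 1 to 10 rows; each row shifts and turns the commanded pose from where the row before left it; what a row does not reach is not made up. A row lasts 1/8 s, in which the tool goes at most 62.5 mm and 10.7 degrees, less where a joint would pass 70% of its speed; a pose out of reach is approached as far as the arm can. A call is refused whole if a number of a shift passes 62.5 or a number of a turn 10.7, either way. A call with a gripper value outside its range is refused whole. The fingers move at their own pace and stop on an object; "force" is the grip in N (left out, the last holds). Time passes only in rows, so rows that do not move let the fingers close. It gives the time, the measured TCP pose, the force, the opening and the grip force at its end, in the units of the state.
- bot.read_state(): the state, without advancing time (a new reading comes with each control period).
- viewer.capture(name): name is "scene" or "top" or "wrist"; returns a dict with "image" (384x512x3 uint8, red, green, blue), "depth" (384x512 float32, m along the optical axis (not along the pixel's ray), 0 where there is no reading), "K" (3x3 intrinsics, pixels), "pose" (4x4, takes a point from camera to world coordinates). Camera axes: x right, y down, z forward; pixel columns grow to the right and rows downward; lengths in m; the calibration is good to about 2 mm. A picture is of the moment at which its call begins.
- bot.finish_job(): hands the job in; it is judged then, once.
The state is a dict: "t": time; "q": joint angles; "joint_velocities": joint speeds; "joint_efforts": joint torques, N m; "ee_pos": TCP position; "tcp_rot": TCP orientation; "wrist_force": force on the tool from outside, world axes, zero at the start; "wrist_torque": the same for the moment, N m; "finger_gap": opening from 0.0 (shut) to 1.0 (fully open); "grip_force": force on a finger pad.
Only numpy, scipy, OpenCV 4.12 (cv2) and the standard library are available. Lean on these libraries where they do the work, as an engineer would, in place of code of your own. Each camera call takes 0.05 s, during which the arm holds its last target. There are 200 camera calls.

### The job

Lift each loose carton to feel whether it is full of spoons or empty; all six look alike. Lay the full ones on the strapped first course in staggered courses, square with the row, each centred over a joint of the course below: first one over each of the two joints, then a third, if there is one, on top over the joint between those two. Lay the empty ones flat on the floor of the steel pan, not on one another, and knock over neither the salt mill nor the tin.

Things in the scene. Friction and masses are not known exactly. Their poses are not given: they have to be found in the camera images.
- carton_1: sealed, taped cardboard carton, 50 mm (its x) by 100 mm (its y) by 45 mm high (z), all cartons alike outside; origin at the centre of its underside. A full one (metal coffee spoons) weighs 0.50 to 0.60 kg, an empty one about 0.05 kg; only lifting tells which this is, and which are full changes from start to start (two or three of the six). Starts flat on the table
- carton_2: sealed, taped cardboard carton, 50 mm (its x) by 100 mm (its y) by 45 mm high (z), all cartons alike outside; origin at the centre of its underside. A full one (metal coffee spoons) weighs 0.50 to 0.60 kg, an empty one about 0.05 kg; only lifting tells which this is, and which are full changes from start to start (two or three of the six). Starts flat on the table
- carton_3: sealed, taped cardboard carton, 50 mm (its x) by 100 mm (its y) by 45 mm high (z), all cartons alike outside; origin at the centre of its underside. A full one (metal coffee spoons) weighs 0.50 to 0.60 kg, an empty one about 0.05 kg; only lifting tells which this is, and which are full changes from start to start (two or three of the six). Starts flat on the table
- carton_4: sealed, taped cardboard carton, 50 mm (its x) by 100 mm (its y) by 45 mm high (z), all cartons alike outside; origin at the centre of its underside. A full one (metal coffee spoons) weighs 0.50 to 0.60 kg, an empty one about 0.05 kg; only lifting tells which this is, and which are full changes from start to start (two or three of the six). Starts flat on the table
- carton_5: sealed, taped cardboard carton, 50 mm (its x) by 100 mm (its y) by 45 mm high (z), all cartons alike outside; origin at the centre of its underside. A full one (metal coffee spoons) weighs 0.50 to 0.60 kg, an empty one about 0.05 kg; only lifting tells which this is, and which are full changes from start to start (two or three of the six). Starts flat on the table
- carton_6: sealed, taped cardboard carton, 50 mm (its x) by 100 mm (its y) by 45 mm high (z), all cartons alike outside; origin at the centre of its underside. A full one (metal coffee spoons) weighs 0.50 to 0.60 kg, an empty one about 0.05 kg; only lifting tells which this is, and which are full changes from start to start (two or three of the six). Starts flat on the table
- first_course: fixed plywood board, 85 x 345 x 12 mm, with three like cartons strapped on it end to end in a row along its y axis (the row's top is 57 mm above the table, its cartons 104 mm from centre to centre, 4 mm gaps); it does not move. Origin at the centre of the board's underside, y along the row
- joint_right (a point): on top of the first course, at the middle of the joint between its middle carton and the one at its -y end (52 mm from the row's centre); axes as the first course
- joint_left (a point): the same for the joint between the middle carton and the one at the +y end
- pan: shallow open steel pan, 375 mm (its x) by 170 mm (y) outside, 40 mm high, walls and floor 4 mm thick, with a flange to 8 mm outside the walls; loose, 0.8 kg, stands on the table; origin at the centre of its underside
- pan_floor (a point): centre of the pan's inner floor, 4 mm above the table
- mill: bystander: loose salt mill, 44 mm across, 90 mm tall, standing among the cartons; origin at the centre of its foot
- tin: bystander: loose food tin, 57 mm across, 72 mm tall, standing among the cartons; origin at the centre of its foot

How it is judged:
By the outcome, as a careful person would: the job done as asked, in the order asked, and still so for the second after the job is handed in, with the robot touching nothing.
Of contents_1, contents_2, contents_3, contents_4, contents_5, contents_6 only 2 to 3 are there at a start; the rules pass over those that are not, and their reading is None.
At some moment in a run one of pan may be knocked a few centimetres aside while the robot is not near it.
It also fails if it takes over 208 s, if anything falls off the work surface, if the arm or the gripper's body presses on something with over 40 N, if the wrist force passes 120 N, or if a joint passes its speed limit or range.

## Working session

There is one attempt and no reset: what is moved stays moved. The work goes in short steps, Python scripts to look and compute and a tool call to move; the robot and the scene stay as the last step left them, time stands still between calls to the robot, and variables do not carry over. Pictures are saved under pics/ and viewed, at most 14 in all, crops included, and the job is handed in when it is done.

Besides the shell and the picture viewer there is one more tool, called after "Emit:" as name(argument=value, ...) on one line, values as JSON. jog_arm: Moves the arm, as the interface text tells. Its arguments: {"type":"object","properties":{"hand":{"type":"array"},"delta_pos":{"type":"array"},"dr":{"type":"array"},"force":{"type":"number"}},"required":["hand","delta_pos","dr"]}

```bash
mkdir -p pics; cat > h.py <<'E'
import numpy as np, cv2
from bench import bot, viewer
def snap(n,f):
    c=viewer.capture(n); cv2.imwrite(f'pics/{f}.png',c['image'][:,:,::-1]); np.savez(f'pics/{f}.npz',**c); return c
def cloud(c):
    h,w=c['depth'].shape; u,v=np.meshgrid(np.arange(w),np.arange(h)); K=c['K']; d=c['depth']
    p=np.stack([(u-K[0,2])/K[0,0]*d,(v-K[1,2])/K[1,1]*d,d],-1)
    P=p@c['pose'][:3,:3].T+c['pose'][:3,3]; P[d==0]=np.nan; return P
E
python3 - <<'E'
from h import *
a=snap('top','top0'); b=snap('scene','scene0')
cv2.imwrite('pics/both0.png',cv2.resize(np.vstack([a['image'],b['image']])[:,:,::-1],None,fx=.78,fy=.78))
for c in(a,b): print(c['K'],c['pose'].round(3))
s=bot.read_state(); print(s['t'],s['ee_pos'],s['tcp_rot'],s['wrist_force'],s['finger_gap'])
E
```

```text
[[371.10188667   0.         256.20652757]
 [  0.         371.10188667 195.83049715]
 [  0.           0.           1.        ]] [[ 1.000e-03 -9.950e-01  9.900e-02  3.950e-01]
 [-1.000e+00 -1.000e-03 -2.000e-03 -2.000e-02]
 [ 2.000e-03 -9.900e-02 -9.950e-01  1.223e+00]
 [ 0.000e+00  0.000e+00  0.000e+00  1.000e+00]]
[[354.1441343    0.         258.9325131 ]
 [  0.         354.1441343  189.72477994]
 [  0.           0.           1.        ]] [[-0.832 -0.208  0.515 -0.101]
 [-0.554  0.349 -0.755  0.868]
 [-0.023 -0.914 -0.406  0.558]
 [ 0.     0.     0.     1.   ]]
0.1 [ 0.29873904 -0.60487122  0.23865852] [[ 8.96607270e-01  4.42826163e-01 -6.27421915e-04]
 [ 4.42826596e-01 -8.96606660e-01  1.04977161e-03]
 [-9.76843320e-05 -1.21907197e-03 -9.99999252e-01]] [ 1.09772627  0.21702787 -0.4096052 ] 0.9978756367890563
```

View pics/both0.png

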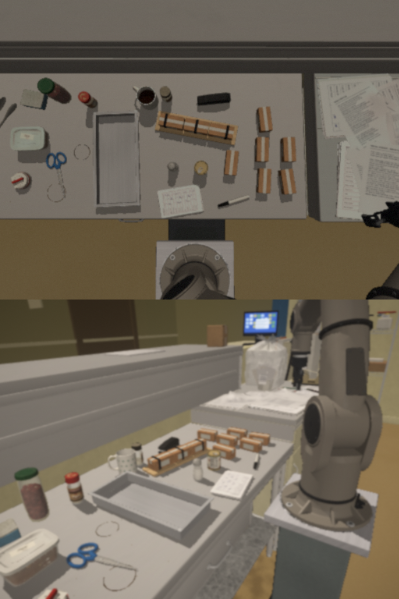

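```bash
python3 - <<'E'
from h import *
c=dict(np.load('pics/top0.npz')); im=c['image'][:,:,::-1]
cv2.imwrite('pics/crop0.png',cv2.resize(im[85:285,110:390],None,fx=2.8,fy=2.8,interpolation=cv2.INTER_CUBIC))
P=cloud(c); hsv=cv2.cvtColor(im,cv2.COLOR_BGR2HSV)
z=P[...,2]
print('table z',np.nanmedian(z[230:280,300:380]), np.nanmedian(z[100:110,200:300]))
m=((z>0.03)&(z<0.15)).astype(np.uint8); m[:,:110]=0;m[:,385:]=0;m[:90]=0;m[285:]=0
n,l,st,ce=cv2.connectedComponentsWithStats(m)
for i in range(1,n):
    if st[i,4]<25: continue
    q=P[l==i]; zt=np.percentile(q[:,2],80); t=q[q[:,2]>zt-.012]
    r=cv2.minAreaRect((t[:,:2]*1000).astype(np.float32))
    print(ce[i].round(),st[i,4],'z',zt.round(4),'ctr',np.round(r[0]),'size',np.round(r[1]),'ang',round(r[2],1),'hsv',np.median(hsv[l==i],0))
E
```

```text
table z 0.0010547536624456733 0.0003852892198965563
[246.  92.] 831 z 0.1451 ctr [819.   6.] size [  5. 827.] ang 0.1 hsv [17. 36. 48.]
[188. 123.] 642 z 0.0847 ctr [741. 205.] size [98. 76.] ang 86.4 hsv [17. 47. 53.]
[212. 119.] 229 z 0.097 ctr [756. 118.] size [40. 42.] ang 37.6 hsv [18. 72. 89.]
[115. 128.] 187 z 0.1045 ctr [730. 423.] size [18. 42.] ang 86.4 hsv [13. 96. 63.]
[274. 125.] 444 z 0.0459 ctr [746. -81.] size [ 35. 136.] ang 6.7 hsv [16. 40. 28.]
[340. 152.] 504 z 0.0471 ctr [ 657. -293.] size [100.  51.] ang 5.7 hsv [ 14. 124. 117.]
[146. 203.] 1485 z 0.0433 ctr [494. 322.] size [391. 188.] ang 2.8 hsv [ 16.  27. 117.]
[251. 161.] 1591 z 0.0591 ctr [625.  -7.] size [308.  53.] ang 78.8 hsv [ 14. 124. 116.]
[336. 191.] 512 z 0.0474 ctr [ 530. -278.] size [ 50. 101.] ang 88.1 hsv [ 14. 127. 117.]
[370. 191.] 528 z 0.0473 ctr [ 530. -389.] size [101.  51.] ang 1.1 hsv [ 14. 125. 117.]
[297. 208.] 503 z 0.0473 ctr [ 475. -151.] size [ 50. 100.] ang 83.8 hsv [ 14. 123. 117.]
[222. 213.] 151 z 0.0878 ctr [458.  89.] size [32. 32.] ang 71.6 hsv [18. 40. 92.]
[258. 214.] 262 z 0.071 ctr [452. -26.] size [53. 53.] ang 0.1 hsv [ 19. 110. 122.]
[339. 231.] 526 z 0.0471 ctr [ 402. -284.] size [ 50. 101.] ang 86.1 hsv [ 14. 124. 117.]
[369. 232.] 539 z 0.0469 ctr [ 398. -380.] size [100.  50.] ang 7.5 hsv [ 14. 124. 117.]
```

View pics/crop0.png

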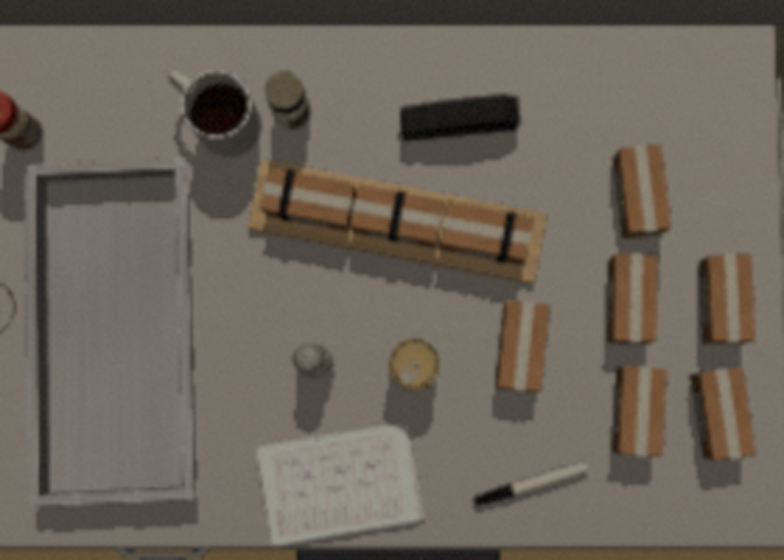

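```bash
cat >> h.py <<'E'
def top_rect(P,ctr,L,W,zlo,zhi,ang=0,marg=.03):
    """fit rectangle of top-face points near a seed; returns centre, size, long-axis angle, height"""
    a=np.radians(ang);u=np.array([np.cos(a),np.sin(a)]);v=np.array([-u[1],u[0]])
    d=P[...,:2]-np.array(ctr); k=(abs(d@u)<L/2+marg)&(abs(d@v)<W/2+marg)&(P[...,2]>zlo)&(P[...,2]<zhi)
    q=P[k]; w,V=np.linalg.eigh(np.cov(q[:,:2].T)); u=V[:,1]*np.sign(V[0,1] if abs(V[0,1])>.7 else V[1,1]); v=np.array([-u[1],u[0]])
    s,t=q[:,:2]@u,q[:,:2]@v; lo=lambda x:np.percentile(x,[1,99])
    a,b=lo(s),lo(t); c=u*a.mean()+v*b.mean()
    return (c*1000).round(1),(np.ptp(a)*1e3).round(),(np.ptp(b)*1e3).round(),np.degrees(np.arctan2(u[1],u[0])).round(1),np.median(q[:,2]).round(4),len(q)
S=[(.657,-.293,6),(.530,-.278,-2),(.530,-.389,1),(.475,-.151,-6),(.402,-.284,-4),(.398,-.380,7.5)]
E
python3 - <<'E'
from h import *
for f in('top0','scene0'):
    P=cloud(np.load(f'pics/{f}.npz')); print(f)
    for x,y,a in S: print(top_rect(P,(x,y),.1,.05,.038,.055,a,.02))
    print('row',top_rect(P,(.625,-.007),.308,.05,.05,.067,78.8))
    print('pan',top_rect(P,(.494,.322),.391,.186,.03,.05,2.8))
E
```

```text
top0
(array([ 656.6, -292.3]), np.float64(99.0), np.float64(49.0), np.float64(5.6), np.float64(0.0452), 486)
(array([ 530.2, -278.4]), np.float64(100.0), np.float64(48.0), np.float64(-0.9), np.float64(0.0454), 504)
(array([ 529.2, -388.5]), np.float64(97.0), np.float64(49.0), np.float64(0.7), np.float64(0.0456), 499)
(array([ 475.4, -151.2]), np.float64(98.0), np.float64(49.0), np.float64(-6.8), np.float64(0.0453), 492)
(array([ 401.4, -284.2]), np.float64(98.0), np.float64(48.0), np.float64(-3.6), np.float64(0.0453), 510)
(array([ 398.3, -380.2]), np.float64(98.0), np.float64(49.0), np.float64(6.9), np.float64(0.0452), 515)
row (array([624.5,  -6.8]), np.float64(301.0), np.float64(49.0), np.float64(79.1), np.float64(0.0572), 1482)
pan (array([506.7, 323.2]), np.float64(416.0), np.float64(187.0), np.float64(2.9), np.float64(0.0413), 1506)
scene0
(array([ 651.5, -288.1]), np.float64(97.0), np.float64(49.0), np.float64(4.6), np.float64(0.0429), 125)
(array([ 526. , -274.2]), np.float64(98.0), np.float64(52.0), np.float64(-0.5), np.float64(0.0433), 147)
(array([ 525.1, -384.3]), np.float64(99.0), np.float64(52.0), np.float64(3.0), np.float64(0.0429), 125)
(array([ 470. , -147.2]), np.float64(98.0), np.float64(51.0), np.float64(-7.0), np.float64(0.0432), 193)
(array([ 397.7, -280.1]), np.float64(100.0), np.float64(51.0), np.float64(-4.2), np.float64(0.0432), 167)
(array([ 394.6, -376.1]), np.float64(98.0), np.float64(54.0), np.float64(7.4), np.float64(0.0432), 148)
row (array([621.1,  -2.6]), np.float64(304.0), np.float64(51.0), np.float64(79.0), np.float64(0.0555), 613)
pan (array([505.8, 324.8]), np.float64(420.0), np.float64(231.0), np.float64(2.6), np.float64(0.0401), 1820)
```

Emit:
jog_arm(hand=[80,80,80,80,80], delta_pos=[[25,56,0],[25,56,0],[25,56,0],[24,56,0],[0,0,0]], dr=[[0,0,-5],[0,0,-5],[0,0,-5],[0,0,-4.4],[0,0,0]], force=40)

```text
t: 0.72
ee_pos: [0.4002, -0.3767, 0.2393]
tcp_rot: [[0.992, 0.125, 0.001], [0.125, -0.992, 0.001], [0.001, -0.001, -1.0]]
wrist_force: [-0.5, 0.4, -0.0]
finger_gap: 0.934
grip_force: 0.0
```

```bash
python3 - <<'E'
from h import *
c=snap('wrist','w0'); s=bot.read_state(); print(s['t'],s['ee_pos'].round(4) if hasattr(s['ee_pos'],'round') else s['ee_pos'],s['tcp_rot'],s['wrist_force'])
print(c['pose'].round(3))
P=cloud(c); print(np.nanmin(P.reshape(-1,3),0),np.nanmax(P.reshape(-1,3),0))
for x,y,a in S:
    try: print(top_rect(P,(x,y),.1,.05,.038,.055,a,.02))
    except Exception as e: print(e)
E
```

```text
0.775 [ 0.399  -0.3792  0.2394] [[ 9.92325772e-01  1.23650889e-01  1.41823518e-04]
 [ 1.23650837e-01 -9.92325734e-01  3.30097790e-04]
 [ 1.81552012e-04 -3.10027947e-04 -9.99999935e-01]] [-0.57422698 -0.91928334 -0.60125282]
[[ 0.126 -0.954 -0.272  0.47 ]
 [-0.992 -0.121 -0.033 -0.368]
 [-0.001  0.274 -0.962  0.375]
 [ 0.     0.     0.     1.   ]]
[-0.89269975 -1.43402818 -0.75844056] [0.63700869 0.63958478 0.33192905]
index -1 is out of bounds for axis 0 with size 0
(array([ 520.7, -279.1]), np.float64(83.0), np.float64(50.0), np.float64(-5.0), np.float64(0.0457), 4503)
(array([ 526.7, -388. ]), np.float64(95.0), np.float64(49.0), np.float64(-0.2), np.float64(0.0458), 5040)
(array([ 473.4, -151. ]), np.float64(98.0), np.float64(49.0), np.float64(-6.6), np.float64(0.0457), 5242)
(array([ 400.3, -284.4]), np.float64(98.0), np.float64(49.0), np.float64(-4.1), np.float64(0.0458), 3980)
(array([ 397.3, -379.8]), np.float64(98.0), np.float64(49.0), np.float64(7.2), np.float64(0.0458), 3783)
  avg = a.mean(axis, **keepdims_kw)
  ret = um.true_divide(
h.py:13: RuntimeWarning: Degrees of freedom <= 0 for slice
  q=P[k]; w,V=np.linalg.eigh(np.cov(q[:,:2].T)); u=V[:,1]*np.sign(V[0,1] if abs(V[0,1])>.7 else V[1,1]); v=np.array([-u[1],u[0]])
  c *= np.true_divide(1, fact)
  c *= np.true_divide(1, fact)
```

View pics/w0.png

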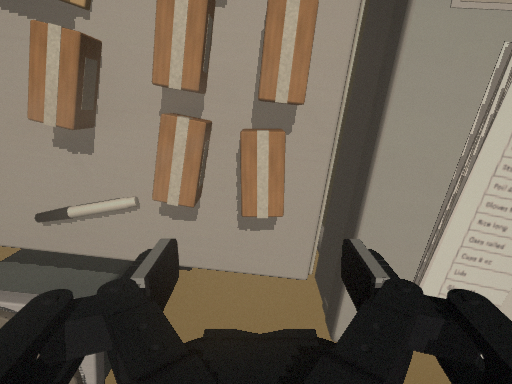

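Emit:
jog_arm(hand=[75,75,75,75,75,40,40,40,40,40], delta_pos=[[-1,-1,-60],[0,0,-60],[0,0,-60],[0,0,-41],[0,0,0],[0,0,0],[0,0,0],[0,0,0],[0,0,0],[0,0,0]], dr=[[0,0,0],[0,0,0],[0,0,0],[0,0,0],[0,0,0],[0,0,0],[0,0,0],[0,0,0],[0,0,0],[0,0,0]])

```text
t: 2.02
ee_pos: [0.3976, -0.383, 0.0202]
tcp_rot: [[0.993, 0.12, 0.002], [0.12, -0.993, -0.002], [0.002, 0.002, -1.0]]
wrist_force: [-2.8, 1.6, 9.6]
finger_gap: 0.575
grip_force: 44.0
```

Emit:
jog_arm(hand=[40,40,40,40,40,40,40], delta_pos=[[0,0,20],[0,0,50],[0,0,50],[0,0,0],[0,0,0],[0,0,0],[0,0,0]], dr=[[0,0,0],[0,0,0],[0,0,0],[0,0,0],[0,0,0],[0,0,0],[0,0,0]])

```text
t: 2.9
ee_pos: [0.3965, -0.3818, 0.1373]
tcp_rot: [[0.993, 0.12, -0.001], [0.12, -0.993, 0.001], [-0.001, -0.001, -1.0]]
wrist_force: [-0.5, 0.2, -6.4]
finger_gap: 0.578
grip_force: 50.9
```

Emit:
jog_arm(hand=[40,40,40,40,40,40,40,40,40,40], delta_pos=[[0,0,60],[0,0,55],[30,42,0],[30,42,0],[30,42,0],[30,42,0],[30,42,0],[30,42,0],[30,42,0],[0,0,0]], dr=[[0,0,0],[0,0,9],[0,0,9],[0,0,9],[0,0,9],[0,0,9],[0,0,9],[0,0,9],[0,0,9],[0,0,0]])

```text
t: 4.15
ee_pos: [0.6084, -0.0834, 0.2522]
tcp_rot: [[0.185, 0.983, -0.001], [0.983, -0.185, 0.003], [0.002, -0.001, -1.0]]
wrist_force: [-0.5, -0.8, -5.8]
finger_gap: 0.574
grip_force: 52.1
```

```bash
python3 - <<'E'
from h import *
c=snap('wrist','w1'); s=bot.read_state(); R=np.array(s['tcp_rot']); print(s['t'],np.round(s['ee_pos'],4),np.degrees(np.arctan2(R[1,0],R[0,0])),s['wrist_force'],np.round(s['q'],0))
P=cloud(c); print('row',top_rect(P,(.6245,-.007),.308,.05,.05,.064,79))
E
```

```text
4.2 [ 0.6073 -0.0861  0.2521] 79.0822681874859 [-0.450399   -0.70584617 -5.82211799] [ 17.  19. -18.  98.   7.  64. -15.]
row (array([627.6,  15.1]), np.float64(140.0), np.float64(49.0), np.float64(79.0), np.float64(0.0578), 6919)
```

View pics/w1.png

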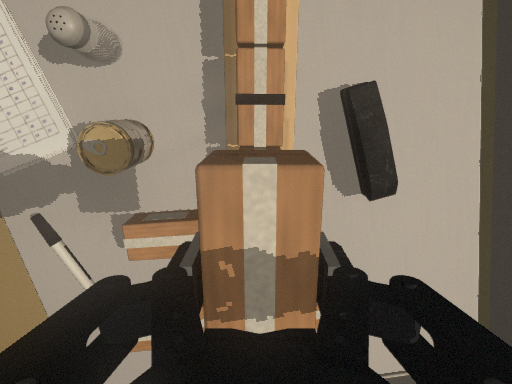

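```bash
cat >> h.py <<'E'
def held(c,s):
    """front top edge and side edges of the held carton in tool axes, mm"""
    P=cloud(c); R=np.array(s['tcp_rot']); q=(P-np.array(s['ee_pos']))@R*1000
    k=(abs(q[...,0])<75)&(abs(q[...,1])<45)&(q[...,2]<5)&(q[...,2]>-40); q=q[k]
    zt=np.percentile(q[:,2],20); t=q[abs(q[:,2]-zt)<4]
    t=t[abs(t[:,1])<24]
    return 'top at tool z %.1f, front edge x %.1f, n %d, rear %.1f'%(np.median(t[:,2]),np.percentile(t[:,0],99),len(t),t[:,0].min())
def ray(c,u,v,z):
    K=c['K'];T=c['pose'];d=T[:3,:3]@np.array([(u-K[0,2])/K[0,0],(v-K[1,2])/K[1,1],1]);return (T[:3,3]+d*(z-T[2,3])/d[2])*1000
E
python3 - <<'E'
from h import *
c=dict(np.load('pics/w1.npz')); s=bot.read_state(); print(held(c,s))
g=cv2.cvtColor(c['image'],cv2.COLOR_RGB2GRAY)
print(g[36:56,258:266].mean(1).round()); print(g[138:156,240:250].mean(1).round())
for v in (45,): print(ray(c,260,v,.057))
t=dict(np.load('pics/top0.npz')); print(ray(t,0,0,0))
E
```

```text
top at tool z -25.3, front edge x 51.9, n 19507, rear -23.8
[173. 174. 174. 177. 179. 179. 178. 148.  76.  77.  86. 147. 175. 174.
 176. 177. 178. 177. 176. 176.]
[124. 126. 124. 126. 124. 124. 121. 102.  64.  67.  70.  69.  69.  66.
  66.  67.  63.  68.]
[633.37636018  45.39965678  57.        ]
[1203.46148112  872.82397054    0.        ]
```

Emit:
jog_arm(hand=[40,40,40,40,40,40,40,40], delta_pos=[[9,43,0],[9,43,0],[8,43.6,0],[0,0,-60],[0,0,-60],[0,0,-32],[0,0,0],[0,0,0]], dr=[[0,0,0],[0,0,0],[0,0,0],[0,0,0],[0,0,0],[0,0,0],[0,0,0],[0,0,0]])

```text
t: 5.2
ee_pos: [0.6337, 0.041, 0.1027]
tcp_rot: [[0.194, 0.981, 0.001], [0.981, -0.194, 0.0], [0.0, 0.001, -1.0]]
wrist_force: [0.5, 0.3, -5.1]
finger_gap: 0.577
grip_force: 52.3
```

```bash
cat >> h.py <<'E'
def avg(n=4):
    a=[]
    for i in range(n): viewer.capture('top'); s=bot.read_state(); R=np.array(s['tcp_rot']); a.append([*np.array(s['ee_pos'])*1000,np.degrees(np.arctan2(R[1,0],R[0,0])),s['wrist_force'][2]])
    a=np.array(a); print(s['t'],a.mean(0).round(1),'sd',a.std(0).round(1)); return a.mean(0)
E
python3 -c "
from h import *
avg(5)"
```

```text
5.45 [633.8  41.3 103.   78.9  -5.3] sd [0.2 0.1 0.2 0.  0.2]
```

Emit:
jog_arm(hand=[40,40,40,40,60,62,62,62,62,62], delta_pos=[[-0.5,2.2,-15],[0,0,-9.5],[0,0,0],[0,0,0],[0,0,0],[0,0,0],[0,0,0],[0,0,30],[0,0,60],[0,0,60]], dr=[[0,0,0],[0,0,0],[0,0,0],[0,0,0],[0,0,0],[0,0,0],[0,0,0],[0,0,0],[0,0,0],[0,0,0]])

```text
t: 6.7
ee_pos: [0.6321, 0.0436, 0.2285]
tcp_rot: [[0.193, 0.981, -0.001], [0.981, -0.193, 0.0], [0.0, -0.001, -1.0]]
wrist_force: [0.9, -0.0, 0.4]
finger_gap: 0.73
grip_force: 0.0
```

Emit:
jog_arm(hand=[75,75,75,75,75,75,75,75,75], delta_pos=[[-20,-25,0],[-20,-24,0],[-20,-24,0],[-20,-24,0],[-20,-24,0],[-20,-24,0],[-20,-24,0],[-17.5,-25.6,0],[0,0,0]], dr=[[0,0,-10.7],[0,0,-10.7],[0,0,-10.7],[0,0,-10.7],[0,0,-10.7],[0,0,-10.7],[0,0,-10.7],[0,0,-10.7],[0,0,0]])

```text
t: 7.82
ee_pos: [0.4738, -0.1528, 0.2271]
tcp_rot: [[0.993, -0.122, 0.0], [-0.122, -0.993, -0.001], [0.0, 0.001, -1.0]]
wrist_force: [-0.4, 0.4, -0.7]
finger_gap: 0.878
grip_force: 0.0
```

```bash
python3 -c "
from h import *
c=snap('top','t1');avg(2)
P=cloud(c)
print('placed',top_rect(P,(.6336,.045),.1,.05,.09,.115,79,.02))
print('pan',top_rect(P,(.494,.322),.391,.186,.03,.05,2.8,.012))
print(bot.read_state()['q'])
"
```

```text
7.975 [ 4.752e+02 -1.506e+02  2.270e+02 -6.600e+00 -3.000e-01] sd [0.1 0.2 0.1 0.  0.1]
placed (array([633.2,  41.9]), np.float64(98.0), np.float64(49.0), np.float64(79.0), np.float64(0.1023), 539)
pan (array([493.4, 322.4]), np.float64(390.0), np.float64(187.0), np.float64(2.2), np.float64(0.0412), 1484)
[ 13.20173187   8.78453665  -3.35700693 114.83327835   0.59917052
  56.36974471 -87.03124724]
```

Emit:
jog_arm(hand=[75,75,75,75,75,40,40,40,40,40], delta_pos=[[0,0,-60],[0,0,-60],[0,0,-60],[0,0,-24],[0,0,0],[0,0,0],[0,0,0],[0,0,0],[0,0,0],[0,0,0]], dr=[[0,0,0],[0,0,0],[0,0,0],[0,0,0],[0,0,0],[0,0,0],[0,0,0],[0,0,0],[0,0,0],[0,0,0]])

```text
t: 9.22
ee_pos: [0.476, -0.1511, 0.0243]
tcp_rot: [[0.993, -0.117, 0.003], [-0.117, -0.993, -0.0], [0.003, 0.0, -1.0]]
wrist_force: [-1.5, 1.7, 10.7]
finger_gap: 0.58
grip_force: 42.5
```

Emit:
jog_arm(hand=[40,40,40,40,40,40,40], delta_pos=[[0,0,30],[0,0,60],[0,0,60],[0,0,60],[0,0,0],[0,0,0],[0,0,0]], dr=[[0,0,0],[0,0,0],[0,0,0],[0,0,0],[0,0,0],[0,0,0],[0,0,0]])

```text
t: 10.1
ee_pos: [0.4742, -0.1508, 0.2318]
tcp_rot: [[0.993, -0.117, -0.002], [-0.117, -0.993, 0.0], [-0.002, -0.0, -1.0]]
wrist_force: [0.6, -0.2, -0.4]
finger_gap: 0.58
grip_force: 41.8
```

Emit:
jog_arm(hand=[40,40,40,40,40,40,40,40,40,40], delta_pos=[[14.5,48,0],[14.5,48,0],[14.5,48,0],[14.5,48,0],[14.5,48,0],[14.5,48,0],[14.5,48,0],[14.5,48,0],[14.5,48,0],[14.5,47,0]], dr=[[0,0,9.9],[0,0,9.9],[0,0,9.9],[0,0,9.9],[0,0,9.9],[0,0,9.9],[0,0,9.9],[0,0,9.9],[0,0,9.9],[0,0,10]])

```text
t: 11.35
ee_pos: [0.6198, 0.3294, 0.2311]
tcp_rot: [[-0.047, 0.999, -0.002], [0.999, 0.047, -0.001], [-0.001, -0.002, -1.0]]
wrist_force: [-0.0, 0.1, -0.6]
finger_gap: 0.576
grip_force: 41.8
```

```bash
python3 -c "
from h import *
avg(3)
P=cloud(snap('top','t2'))
print('pan',top_rect(P,(.494,.322),.391,.186,.03,.05,2.8,.012))
c=snap('wrist','w2');print(held(c,bot.read_state()))
print(np.round(bot.read_state()['q']))
"
```

```text
11.5 [619.  333.4 230.5  93.   -0.9] sd [0.3 2.2 0.1 0.4 0.6]
pan (array([495.5, 328.4]), np.float64(423.0), np.float64(126.0), np.float64(-20.7), np.float64(0.0414), 390)
top at tool z -20.9, front edge x 47.9, n 18393, rear -28.9
[-13.  30. -29.  87.  15.  67. -42.]
```

View pics/w2.png

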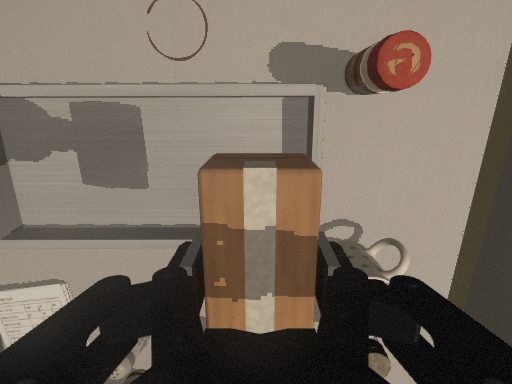

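```bash
python3 -c "
from h import *
c=dict(np.load('pics/w2.npz'));print(ray(c,325,85,.04),ray(c,322,240,.04),ray(c,313,97,.04))
avg(2)
"
```

```text
[682.82823934 423.49344917  40.        ] [697.3399252  249.37108689  40.        ] [671.54018393 411.18545727  40.        ]
11.7 [ 6.198e+02  3.268e+02  2.319e+02  9.230e+01 -2.000e-01] sd [0.1 0.1 0.2 0.  0.7]
```

Emit:
jog_arm(hand=[40,40,40,40,40,40,60,62,62,62], delta_pos=[[0,1,-60],[0,0,-60],[0,0,-60],[0,0,-18],[0,0,-4.5],[0,0,0],[0,0,0],[0,0,0],[0,0,0],[0,0,30]], dr=[[0,0,0],[0,0,0],[0,0,0],[0,0,0],[0,0,0],[0,0,0],[0,0,0],[0,0,0],[0,0,0],[0,0,0]])

```text
t: 12.95
ee_pos: [0.6187, 0.3282, 0.0587]
tcp_rot: [[-0.042, 0.999, -0.003], [0.999, 0.042, -0.002], [-0.002, -0.003, -1.0]]
wrist_force: [1.2, -0.1, 0.2]
finger_gap: 0.733
grip_force: 0.0
```

Emit:
jog_arm(hand=[75,75,75,75,75,75,75,75,75,75], delta_pos=[[0,0,60],[0,0,60],[0,0,50],[0,-58,0],[0,-58,0],[0,-58,0],[0,-58,0],[0,-58,0],[0,-58,0],[0,-58,0]], dr=[[0,0,0],[0,0,0],[0,0,-10.7],[0,0,-10.7],[0,0,-10.7],[0,0,-10.7],[0,0,-10.7],[0,0,-10.7],[0,0,-10.7],[0,0,-10.7]])

```text
t: 14.2
ee_pos: [0.6197, -0.0788, 0.2308]
tcp_rot: [[0.994, 0.112, 0.001], [0.112, -0.994, 0.0], [0.001, -0.0, -1.0]]
wrist_force: [0.5, -0.5, -0.2]
finger_gap: 0.878
grip_force: 0.0
```

Emit:
jog_arm(hand=[75,75,75,75,75,75], delta_pos=[[9,-53.5,0],[9,-53.5,0],[9,-53,0],[9,-53,0],[0,0,0],[0,0,0]], dr=[[0,0,-0.8],[0,0,0],[0,0,0],[0,0,0],[0,0,0],[0,0,0]])

```text
t: 14.95
ee_pos: [0.6559, -0.2895, 0.2301]
tcp_rot: [[0.995, 0.104, -0.0], [0.104, -0.995, 0.001], [-0.0, -0.001, -1.0]]
wrist_force: [-0.3, 1.2, -0.6]
finger_gap: 0.875
grip_force: 0.0
```

```bash
python3 -c "
from h import *
avg(3)
c=snap('top','t3');P=cloud(c)
print('pan',top_rect(P,(.494,.322),.391,.186,.03,.0435,2.8,.012))
print('row carton',top_rect(P,(.6336,.045),.1,.05,.09,.115,79,.02))
print('pan carton',top_rect(P,(.6195,.328),.1,.05,.0445,.06,92.3,.01))
cv2.imwrite('pics/t3c.png',cv2.resize(c['image'][85:285,110:390,::-1],None,fx=2,fy=2))
"
```

```text
15.1 [ 6.562e+02 -2.886e+02  2.304e+02  6.100e+00  4.000e-01] sd [0.1 0.1 0.1 0.  0.6]
pan (array([493.4, 323. ]), np.float64(390.0), np.float64(192.0), np.float64(1.0), np.float64(0.0407), 1280)
row carton (array([633.3,  41.7]), np.float64(98.0), np.float64(49.0), np.float64(79.0), np.float64(0.1021), 542)
pan carton (array([622.6, 324.8]), np.float64(97.0), np.float64(49.0), np.float64(91.9), np.float64(0.0492), 476)
```

View pics/t3c.png

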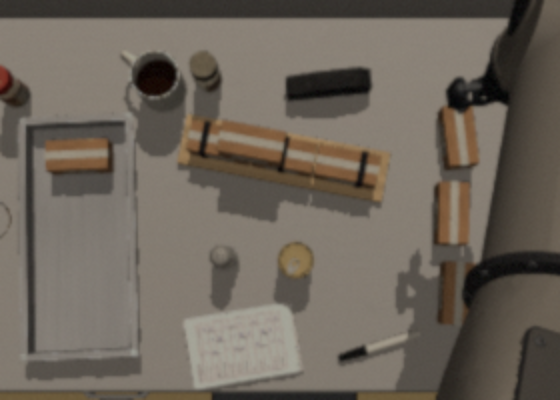

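Emit:
jog_arm(hand=[75,75,75,75,75,40,40,40,40,40], delta_pos=[[0,-3.5,-60],[0,0,-60],[0,0,-60],[0,0,-26],[0,0,0],[0,0,0],[0,0,0],[0,0,0],[0,0,0],[0,0,0]], dr=[[0,0,0],[0,0,0],[0,0,0],[0,0,0],[0,0,0],[0,0,0],[0,0,0],[0,0,0],[0,0,0],[0,0,0]])

```text
t: 16.4
ee_pos: [0.6571, -0.2938, 0.0266]
tcp_rot: [[0.995, 0.104, 0.003], [0.104, -0.995, -0.001], [0.003, 0.001, -1.0]]
wrist_force: [-0.4, 0.9, 8.9]
finger_gap: 0.574
grip_force: 42.8
```

Emit:
jog_arm(hand=[40,40,40,40,40,40,40], delta_pos=[[0,0,30],[0,0,60],[0,0,60],[0,0,60],[0,0,0],[0,0,0],[0,0,0]], dr=[[0,0,0],[0,0,0],[0,0,0],[0,0,0],[0,0,0],[0,0,0],[0,0,0]])

```text
t: 17.27
ee_pos: [0.6553, -0.2932, 0.2331]
tcp_rot: [[0.995, 0.104, -0.002], [0.104, -0.995, 0.001], [-0.002, -0.001, -1.0]]
wrist_force: [0.1, 0.7, -1.2]
finger_gap: 0.578
grip_force: 41.8
```

Emit:
jog_arm(hand=[40,40,40,40,40,40,40,40,40,40], delta_pos=[[-10,52,0],[-10,52,0],[-10,52,0],[-10,52,0],[-10,52,0],[-10,52,0],[-10,52,0],[-10,52,0],[-10,52,0],[-10,52,0]], dr=[[0,0,8],[0,0,8],[0,0,8],[0,0,8],[0,0,8],[0,0,8],[0,0,8],[0,0,8],[0,0,8],[0,0,8]])

```text
t: 18.52
ee_pos: [0.555, 0.2279, 0.2334]
tcp_rot: [[0.066, 0.998, -0.001], [0.998, -0.066, -0.0], [-0.0, -0.001, -1.0]]
wrist_force: [0.3, -0.6, -0.2]
finger_gap: 0.577
grip_force: 41.8
```

Emit:
jog_arm(hand=[40,40,40,40], delta_pos=[[-10,49,0],[-10,48,0],[0,0,0],[0,0,0]], dr=[[0,0,6.3],[0,0,0],[0,0,0],[0,0,0]])

```text
t: 19.02
ee_pos: [0.5357, 0.323, 0.2332]
tcp_rot: [[-0.04, 0.999, -0.001], [0.999, 0.04, -0.001], [-0.001, -0.002, -1.0]]
wrist_force: [-0.3, -0.6, -0.7]
finger_gap: 0.577
grip_force: 41.8
```

```bash
cat >> h.py <<'E'
def pancorner(P):
    """pan rim seen at z ~.04: points, as rectangle extremes"""
    return top_rect(P,(.494,.322),.391,.186,.034,.0435,2.8,.05)
E
python3 -c "
from h import *
avg(3)
c=snap('wrist','w3');P=cloud(c);print(pancorner(P),held(c,bot.read_state()))
print('pan carton',top_rect(P,(.6195,.328),.1,.05,.0445,.06,92.3,.01))
"
```

```text
19.175 [ 5.362e+02  3.222e+02  2.337e+02  9.220e+01 -4.000e-01] sd [0.1 0.1 0.2 0.  0.6]
(array([510.7, 314. ]), np.float64(424.0), np.float64(216.0), np.float64(4.2), np.float64(0.042), 11022) top at tool z -19.0, front edge x 47.8, n 18526, rear -32.5
pan carton (array([623.2, 327.4]), np.float64(98.0), np.float64(47.0), np.float64(96.6), np.float64(0.0498), 3690)
```

View pics/w3.png

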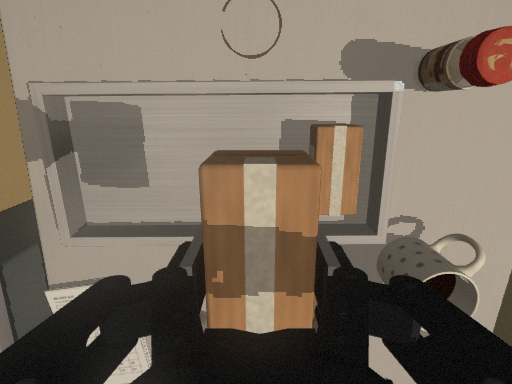

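Emit:
jog_arm(hand=[40,40,40,40,40,40,60,62,62,62], delta_pos=[[-1,2,-60],[0,0,-60],[0,0,-60],[0,0,-18],[0,0,-4],[0,0,0],[0,0,0],[0,0,0],[0,0,0],[0,0,30]], dr=[[0,0,0],[0,0,0],[0,0,0],[0,0,0],[0,0,0],[0,0,0],[0,0,0],[0,0,0],[0,0,0],[0,0,0]])

```text
t: 20.48
ee_pos: [0.5338, 0.3248, 0.061]
tcp_rot: [[-0.04, 0.999, -0.003], [0.999, 0.04, -0.002], [-0.002, -0.003, -1.0]]
wrist_force: [-0.2, 0.6, 0.6]
finger_gap: 0.729
grip_force: 0.0
```

Emit:
jog_arm(hand=[75,75,75,75,75,75,75,75,75,75], delta_pos=[[0,0,60],[0,0,60],[0,0,50],[0,-58,0],[0,-58,0],[0,-58,0],[0,-58,0],[0,-58,0],[0,-58,0],[0,-58,0]], dr=[[0,0,0],[0,0,0],[0,0,-10.6],[0,0,-10.6],[0,0,-10.6],[0,0,-10.6],[0,0,-10.6],[0,0,-10.6],[0,0,-10.6],[0,0,-10.6]])

```text
t: 21.72
ee_pos: [0.5346, -0.0823, 0.2328]
tcp_rot: [[0.992, 0.124, 0.001], [0.124, -0.992, 0.0], [0.001, 0.0, -1.0]]
wrist_force: [0.8, -0.7, 0.2]
finger_gap: 0.874
grip_force: 0.0
```

Emit:
jog_arm(hand=[75,75,75,75,75,75], delta_pos=[[-1,-50,0],[-1,-50,0],[-1,-49,0],[-2,-49,0],[0,0,0],[0,0,0]], dr=[[0,0,-8.6],[0,0,0],[0,0,0],[0,0,0],[0,0,0],[0,0,0]])

```text
t: 22.48
ee_pos: [0.5299, -0.278, 0.2322]
tcp_rot: [[1.0, -0.019, -0.0], [-0.019, -1.0, 0.001], [-0.0, -0.001, -1.0]]
wrist_force: [0.7, 0.8, -1.1]
finger_gap: 0.874
grip_force: 0.0
```

```bash
python3 -c "
from h import *
avg(3)
c=snap('top','t4');P=cloud(c)
print('pan',top_rect(P,(.494,.322),.391,.186,.03,.0435,2.8,.012))
print('pan cartons',top_rect(P,(.62,.326),.1,.05,.0445,.06,92.3,.01),top_rect(P,(.536,.322),.1,.05,.0445,.06,92.3,.01))
P=cloud(snap('wrist','w4'))
for x,y,a in S[1:3]:print(top_rect(P,(x,y),.1,.05,.038,.055,a,.02))
"
```

```text
22.625 [ 5.302e+02 -2.773e+02  2.324e+02 -1.000e+00 -1.000e-01] sd [0.  0.1 0.  0.  0.3]
pan (array([493.4, 322.9]), np.float64(390.0), np.float64(190.0), np.float64(1.2), np.float64(0.0406), 1324)
pan cartons (array([622.8, 324.8]), np.float64(97.0), np.float64(49.0), np.float64(92.3), np.float64(0.0491), 463) (array([537.5, 322.9]), np.float64(97.0), np.float64(49.0), np.float64(92.3), np.float64(0.0491), 477)
(array([ 529.2, -278.6]), np.float64(98.0), np.float64(48.0), np.float64(-2.2), np.float64(0.0458), 3918)
(array([ 529.1, -387.4]), np.float64(98.0), np.float64(49.0), np.float64(1.3), np.float64(0.0458), 4068)
```

Emit:
jog_arm(hand=[75,75,75,75,75,40,40,40,40,40], delta_pos=[[-0.5,-1,-60],[0,0,-60],[0,0,-60],[0,0,-28],[0,0,0],[0,0,0],[0,0,0],[0,0,0],[0,0,0],[0,0,0]], dr=[[0,0,-0.7],[0,0,0],[0,0,0],[0,0,0],[0,0,0],[0,0,0],[0,0,0],[0,0,0],[0,0,0],[0,0,0]])

```text
t: 23.98
ee_pos: [0.5305, -0.2799, 0.0262]
tcp_rot: [[0.999, -0.032, 0.003], [-0.032, -0.999, -0.001], [0.003, 0.001, -1.0]]
wrist_force: [-1.8, 0.1, 8.9]
finger_gap: 0.578
grip_force: 42.6
```

Emit:
jog_arm(hand=[40,40,40,40,40,40,40], delta_pos=[[0,0,30],[0,0,60],[0,0,60],[0,0,60],[0,0,0],[0,0,0],[0,0,0]], dr=[[0,0,0],[0,0,0],[0,0,0],[0,0,0],[0,0,0],[0,0,0],[0,0,0]])

```text
t: 24.85
ee_pos: [0.5288, -0.2792, 0.2334]
tcp_rot: [[0.999, -0.032, -0.001], [-0.032, -0.999, 0.001], [-0.001, -0.001, -1.0]]
wrist_force: [0.0, -0.0, -0.5]
finger_gap: 0.577
grip_force: 41.8
```

Emit:
jog_arm(hand=[40,40,40,40,40,40,40,40,40,40], delta_pos=[[-6.5,50,0],[-6.5,50,0],[-6.5,50,0],[-6.5,50,0],[-6.5,50,0],[-6.5,50,0],[-6.5,50,0],[-6.5,50,0],[-6.5,50,0],[-6.5,50,0]], dr=[[0,0,9],[0,0,9],[0,0,9],[0,0,9],[0,0,9],[0,0,9],[0,0,9],[0,0,9],[0,0,9],[0,0,9]])

```text
t: 26.1
ee_pos: [0.4637, 0.2218, 0.2335]
tcp_rot: [[0.027, 1.0, -0.001], [1.0, -0.027, -0.0], [-0.0, -0.001, -1.0]]
wrist_force: [1.0, -1.1, -0.8]
finger_gap: 0.577
grip_force: 41.8
```

Emit:
jog_arm(hand=[40,40,40,40,40], delta_pos=[[-6.5,51,0],[-6,51,0],[0,0,0],[0,0,0],[0,0,0]], dr=[[0,0,4.1],[0,0,0],[0,0,0],[0,0,0],[0,0,0]])

```text
t: 26.72
ee_pos: [0.4522, 0.3212, 0.2339]
tcp_rot: [[-0.038, 0.999, -0.001], [0.999, 0.038, -0.001], [-0.001, -0.001, -1.0]]
wrist_force: [0.5, -0.2, -0.7]
finger_gap: 0.582
grip_force: 41.8
```

```bash
python3 -c "
from h import *
avg(3)
c=snap('wrist','w5');P=cloud(c);print(held(c,bot.read_state()))
for x,y in((.622,.325),(.5365,.322)):print('pan carton',top_rect(P,(x,y),.1,.05,.0445,.06,92.3,.005))
k=(abs(P[...,2]-.0405)<.003)&(P[...,1]>.37)&(P[...,1]<.46)&(P[...,0]>.25)
q=P[k]*1000; f=np.polyfit(q[:,0],q[:,1],1); print('far rim line y at x=493',np.polyval(f,493),'slope',np.degrees(f[0]),np.percentile(q[:,0],[1,99]),len(q))
"
```

```text
26.875 [ 4.523e+02  3.215e+02  2.342e+02  9.220e+01 -2.000e-01] sd [0.  0.1 0.1 0.  0.1]
top at tool z -19.5, front edge x 47.1, n 18359, rear -31.7
pan carton (array([621. , 327.2]), np.float64(98.0), np.float64(49.0), np.float64(92.5), np.float64(0.0498), 4103)
pan carton (array([538.6, 325.2]), np.float64(98.0), np.float64(47.0), np.float64(97.0), np.float64(0.0498), 3589)
far rim line y at x=493 406.280464178521 slope 1.6287487215049583 [295.36935231 684.36149225] 5362
```

Pan is where it was; the third empty goes down.

Emit:
jog_arm(hand=[40,40,40,40,40,40,60,62,62,62], delta_pos=[[-1,1,-60],[0,0,-60],[0,0,-60],[0,0,-18],[0,0,-4.5],[0,0,0],[0,0,0],[0,0,0],[0,0,0],[0,0,30]], dr=[[0,0,0],[0,0,0],[0,0,0],[0,0,0],[0,0,0],[0,0,0],[0,0,0],[0,0,0],[0,0,0],[0,0,0]])

```text
t: 28.18
ee_pos: [0.4499, 0.3228, 0.0608]
tcp_rot: [[-0.04, 0.999, -0.003], [0.999, 0.04, -0.002], [-0.002, -0.003, -1.0]]
wrist_force: [0.6, 0.2, 0.7]
finger_gap: 0.726
grip_force: 0.0
```

Emit:
jog_arm(hand=[75,75,75,75,75,75,75,75,75,75], delta_pos=[[0,0,60],[0,0,60],[0,0,50],[8,-58,0],[8,-58,0],[8,-58,0],[8,-58,0],[8,-58,0],[8,-58,0],[8,-58,0]], dr=[[0,0,0],[0,0,0],[0,0,-10.6],[0,0,-10.6],[0,0,-10.6],[0,0,-10.6],[0,0,-10.6],[0,0,-10.6],[0,0,-10.6],[0,0,-10.6]])

```text
t: 29.42
ee_pos: [0.5069, -0.0844, 0.2323]
tcp_rot: [[0.992, 0.124, 0.001], [0.124, -0.992, -0.0], [0.001, 0.0, -1.0]]
wrist_force: [0.8, 0.9, 0.4]
finger_gap: 0.88
grip_force: 0.0
```

Emit:
jog_arm(hand=[75,75,75,75,75,75,75,75], delta_pos=[[4,-50,0],[4,-50,0],[4,-50,0],[4,-51,0],[4,-51,0],[2,-52,0],[0,0,0],[0,0,0]], dr=[[0,0,-6.6],[0,0,0],[0,0,0],[0,0,0],[0,0,0],[0,0,0],[0,0,0],[0,0,0]])

```text
t: 30.42
ee_pos: [0.5289, -0.386, 0.2316]
tcp_rot: [[1.0, 0.015, -0.0], [0.015, -1.0, 0.001], [-0.0, -0.001, -1.0]]
wrist_force: [0.8, 0.4, 0.6]
finger_gap: 0.879
grip_force: 0.0
```

```bash
python3 -c "
from h import *
avg(3)
P=cloud(snap('wrist','w6'))
print(top_rect(P,(.529,-.388),.1,.05,.038,.055,1,.02))
P=cloud(snap('top','t5'))
for x,y in((.622,.325),(.5365,.322),(.453,.32)):print('pan carton',top_rect(P,(x,y),.1,.05,.0445,.06,92.3,.005))
"
```

```text
30.575 [ 5.293e+02 -3.852e+02  2.319e+02  1.000e+00  4.000e-01] sd [0.1 0.1 0.1 0.  0.3]
(array([ 529.1, -388.2]), np.float64(99.0), np.float64(49.0), np.float64(1.0), np.float64(0.0458), 3981)
pan carton (array([638.6, 319.2]), np.float64(95.0), np.float64(26.0), np.float64(91.4), np.float64(0.0491), 245)
pan carton (array([544.4, 316.7]), np.float64(96.0), np.float64(44.0), np.float64(92.2), np.float64(0.0494), 246)
pan carton (array([470.1, 314.2]), np.float64(95.0), np.float64(25.0), np.float64(92.7), np.float64(0.0494), 253)
```

Emit:
jog_arm(hand=[75,75,75,75,75,40,40,40,40,40], delta_pos=[[0,-3,-60],[0,0,-60],[0,0,-60],[0,0,-27],[0,0,0],[0,0,0],[0,0,0],[0,0,0],[0,0,0],[0,0,0]], dr=[[0,0,0],[0,0,0],[0,0,0],[0,0,0],[0,0,0],[0,0,0],[0,0,0],[0,0,0],[0,0,0],[0,0,0]])

```text
t: 31.92
ee_pos: [0.53, -0.3898, 0.0269]
tcp_rot: [[1.0, 0.016, 0.003], [0.016, -1.0, -0.001], [0.003, 0.001, -1.0]]
wrist_force: [-0.9, 2.9, 7.7]
finger_gap: 0.576
grip_force: 43.6
```

Emit:
jog_arm(hand=[40,40,40,40,40,40,40], delta_pos=[[0,0,30],[0,0,60],[0,0,60],[0,0,60],[0,0,0],[0,0,0],[0,0,0]], dr=[[0,0,0],[0,0,0],[0,0,0],[0,0,0],[0,0,0],[0,0,0],[0,0,0]])

```text
t: 32.8
ee_pos: [0.5281, -0.3889, 0.2329]
tcp_rot: [[1.0, 0.016, -0.003], [0.016, -1.0, 0.002], [-0.003, -0.002, -1.0]]
wrist_force: [0.5, -0.9, -6.2]
finger_gap: 0.573
grip_force: 49.1
```

```bash
python3 -c "
from h import *
avg(2)
c=snap('top','t6');P=cloud(c)
m=((P[...,2]>.03)&(P[...,1]>.18)&(P[...,1]<.46)&(P[...,0]<.715)&(P[...,0]>.2)&(P[...,2]<.06))
print(top_rect(P,(.515,.315),.391,.186,.03,.0435,2.8,.012))
for x,y in((.645,.32),(.560,.317),(.476,.315)):print('pan carton',top_rect(P,(x,y),.1,.05,.0445,.06,92.3,.015))
print('row carton',top_rect(P,(.6336,.045),.1,.05,.09,.115,79,.02))
cv2.imwrite('pics/t6c.png',cv2.resize(c['image'][85:285,110:390,::-1],None,fx=2,fy=2))
"
```

```text
32.9 [ 528.3 -389.1  233.1    0.9   -5.6] sd [0.1 0.  0.1 0.  0.4]
(array([522. , 315.4]), np.float64(389.0), np.float64(186.0), np.float64(2.5), np.float64(0.0404), 1327)
pan carton (array([650.8, 318. ]), np.float64(99.0), np.float64(49.0), np.float64(91.6), np.float64(0.0493), 477)
pan carton (array([566.1, 315.4]), np.float64(99.0), np.float64(49.0), np.float64(92.2), np.float64(0.0492), 489)
pan carton (array([482.4, 313.4]), np.float64(99.0), np.float64(49.0), np.float64(92.4), np.float64(0.0491), 493)
row carton (array([633. ,  41.6]), np.float64(98.0), np.float64(50.0), np.float64(78.7), np.float64(0.102), 539)
```

View pics/t6c.png

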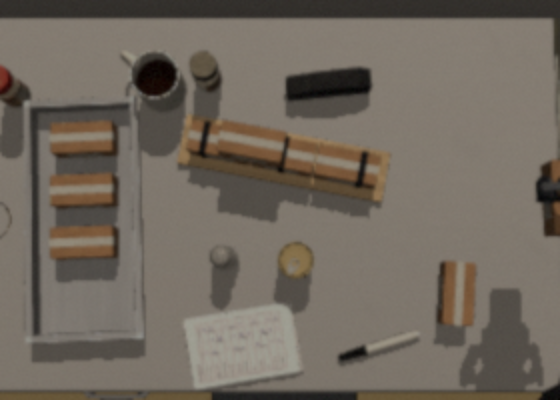

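Emit:
jog_arm(hand=[40,40,40,40,40,40,40,40,40,40], delta_pos=[[9,32.5,10],[9,32.5,10],[9,32.5,0],[9,32.5,0],[9,32.5,0],[9,32.5,0],[9,32.5,0],[8,32,0],[0,0,0],[0,0,0]], dr=[[0,0,9.8],[0,0,9.8],[0,0,9.8],[0,0,9.8],[0,0,9.8],[0,0,9.8],[0,0,9.7],[0,0,9.7],[0,0,0],[0,0,0]])

```text
t: 34.2
ee_pos: [0.5997, -0.1305, 0.2543]
tcp_rot: [[0.191, 0.982, -0.001], [0.982, -0.191, -0.0], [-0.0, -0.001, -1.0]]
wrist_force: [-0.9, -0.2, -5.4]
finger_gap: 0.575
grip_force: 49.1
```

```bash
python3 - <<'E'
from h import *
avg(4)
c=snap('wrist','w7');P=cloud(c);s=bot.read_state();print(held(c,s))
print('placed',top_rect(P,(.633,.043),.1,.05,.095,.112,79,.01))
g=cv2.cvtColor(c['image'],cv2.COLOR_RGB2GRAY)
# project predicted joint & placed carton near end
T=np.linalg.inv(c['pose'])
for p in((.6138,-.057,.057),(.6236,-.006,.102)):
    q=c['K']@(T[:3,:3]@np.array(p)+T[:3,3]); print(q[:2]/q[2])
E
```

```text
34.4 [ 599.6 -130.9  254.5   79.    -5.4] sd [0.  0.1 0.1 0.  0.3]
top at tool z -18.7, front edge x 47.7, n 18488, rear -32.8
placed (array([625.8,   8.7]), np.float64(48.0), np.float64(31.0), np.float64(-11.4), np.float64(0.1027), 2418)
[258.82045224 102.28004463]
[258.52506689  39.66939035]
```

View pics/w7.png

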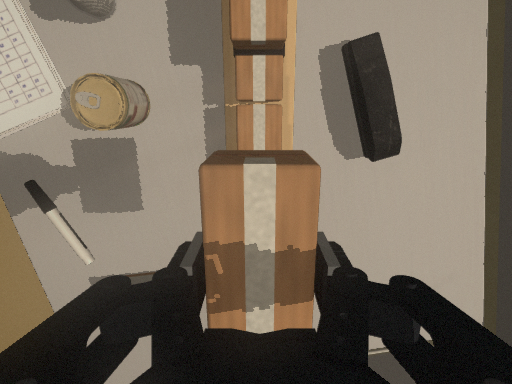

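```bash
python3 - <<'E'
from h import *
c=dict(np.load('pics/w7.npz')); g=cv2.cvtColor(c['image'],cv2.COLOR_RGB2GRAY).astype(int)
print(g[34:58,253:265].mean(1).round().astype(int)); print(g[96:110,254:266].mean(1).round().astype(int))
u=np.array([.1899,.9818,0])
for v,z in((39,.102),(40,.102),(41,.102),(42,.102),(102.3,.057)): r=ray(c,258.5,v,z); print(v,r.round(1),(r@u).round(1))
P=cloud(c); q=P[(P[...,2]>.098)&(P[...,2]<.108)&(abs(P[...,0]-.625)<.025)&(P[...,1]>-.02)&(P[...,1]<.05)]*1000
print('end (depth)',np.percentile(q@u,[0.5,1,2]), 'joints along u: R',np.array([613.8,-57,0])@u,'L',np.array([633.6,45,0])@u)
E
```

```text
[170 171 171 169 168 167 139  74  72  74  68  57  52  58  57  50  42  44
  47  46  61 141 172 173]
[168 170 171 170 166 110 108 142 162 168 168 169 170 169]
39 [623.7  -5.5 102. ] 113.1
40 [623.5  -6.3 102. ] 112.3
41 [623.4  -7.  102. ] 111.5
42 [623.2  -7.8 102. ] 110.7
102.3 [613.5 -57.   57. ] 60.6
end (depth) [111.8637543  112.01319834 112.19083142] joints along u: R 60.59802 L 164.50164
```

Emit:
jog_arm(hand=[40,40,40,40,40,40,40,40], delta_pos=[[7,37,0],[7,37.6,0],[0,0,0],[0,0,-60],[0,0,-60],[0,0,-25],[0,0,0],[0,0,0]], dr=[[0,0,0],[0,0,0],[0,0,0],[0,0,0],[0,0,0],[0,0,0],[0,0,0],[0,0,0]])

```text
t: 35.45
ee_pos: [0.6148, -0.0558, 0.1112]
tcp_rot: [[0.19, 0.982, 0.002], [0.982, -0.19, -0.0], [0.0, 0.002, -1.0]]
wrist_force: [0.5, -0.9, -4.6]
finger_gap: 0.576
grip_force: 52.9
```

```bash
python3 -c "
from h import *
avg(4)"
```

```text
35.65 [614.8 -55.6 111.4  79.1  -4.7] sd [0.1 0.1 0.1 0.  0.3]
```

Emit:
jog_arm(hand=[40,40,40,40,60,62,62,62,62,62], delta_pos=[[-1,-0.7,-18],[0,0,-8.5],[0,0,0],[0,0,0],[0,0,0],[0,0,0],[0,0,0],[0,0,30],[0,0,60],[0,0,60]], dr=[[0,0,0],[0,0,0],[0,0,0],[0,0,0],[0,0,0],[0,0,0],[0,0,0],[0,0,0],[0,0,0],[0,0,0]])

```text
t: 36.9
ee_pos: [0.6126, -0.056, 0.2349]
tcp_rot: [[0.189, 0.982, -0.001], [0.982, -0.189, 0.0], [0.0, -0.001, -1.0]]
wrist_force: [0.2, -0.4, 0.2]
finger_gap: 0.727
grip_force: 0.0
```

Emit:
jog_arm(hand=[75,75,75,75,75,75,75,75,75,75], delta_pos=[[-26,-28,0],[-26,-28,0],[-26,-28,0],[-26,-28,0],[-26,-28,0],[-26,-29,0],[-26,-29,0],[-30,-29,0],[0,0,0],[0,0,0]], dr=[[0,0,-10.4],[0,0,-10.4],[0,0,-10.4],[0,0,-10.4],[0,0,-10.4],[0,0,-10.4],[0,0,-10.4],[0,0,-10.2],[0,0,0],[0,0,0]])

```text
t: 38.15
ee_pos: [0.4014, -0.2827, 0.2335]
tcp_rot: [[0.998, -0.067, 0.001], [-0.067, -0.998, -0.0], [0.001, -0.0, -1.0]]
wrist_force: [0.5, 0.0, -0.4]
finger_gap: 0.876
grip_force: 0.0
```

```bash
python3 -c "
from h import *
avg(3)
P=cloud(snap('wrist','w8'))
print(top_rect(P,(.401,-.284),.1,.05,.038,.055,-4,.02))
P=cloud(snap('top','t7'))
for x,y in((.6336,.043),(.6138,-.058)):print('row carton',top_rect(P,(x,y),.1,.05,.095,.115,79,-.003),top_rect(P,(x,y),.1,.05,.095,.115,79,.02))
"
```

```text
38.3 [ 401.6 -282.4  233.4   -3.8   -0.6] sd [0.  0.  0.  0.  0.4]
(array([ 400.5, -283.8]), np.float64(98.0), np.float64(49.0), np.float64(-4.3), np.float64(0.0458), 3931)
row carton (array([633.7,  42.7]), np.float64(92.0), np.float64(43.0), np.float64(79.0), np.float64(0.1025), 428) (array([631.7,  32.7]), np.float64(116.0), np.float64(49.0), np.float64(79.0), np.float64(0.1024), 607)
row carton (array([613.8, -58. ]), np.float64(92.0), np.float64(43.0), np.float64(79.7), np.float64(0.1024), 429) (array([615.8, -48.5]), np.float64(118.0), np.float64(49.0), np.float64(78.7), np.float64(0.1023), 624)
```

Emit:
jog_arm(hand=[75,75,75,75,75,40,40,40,40,40], delta_pos=[[-0.7,-1.4,-60],[0,0,-60],[0,0,-60],[0,0,-28],[0,0,0],[0,0,0],[0,0,0],[0,0,0],[0,0,0],[0,0,0]], dr=[[0,0,0],[0,0,0],[0,0,0],[0,0,0],[0,0,0],[0,0,0],[0,0,0],[0,0,0],[0,0,0],[0,0,0]])

```text
t: 39.65
ee_pos: [0.4012, -0.2849, 0.0268]
tcp_rot: [[0.998, -0.068, 0.002], [-0.068, -0.998, -0.001], [0.002, 0.001, -1.0]]
wrist_force: [-1.7, 0.8, 10.3]
finger_gap: 0.578
grip_force: 42.6
```

Emit:
jog_arm(hand=[40,40,40,40,40,40,40], delta_pos=[[0,0,30],[0,0,60],[0,0,60],[0,0,60],[0,0,0],[0,0,0],[0,0,0]], dr=[[0,0,0],[0,0,0],[0,0,0],[0,0,0],[0,0,0],[0,0,0],[0,0,0]])

```text
t: 40.52
ee_pos: [0.3996, -0.2842, 0.2344]
tcp_rot: [[0.998, -0.068, -0.001], [-0.068, -0.998, 0.001], [-0.001, -0.001, -1.0]]
wrist_force: [0.2, -0.9, -0.6]
finger_gap: 0.576
grip_force: 41.9
```

```bash
python3 -c "
from h import *
avg(3)
P=cloud(snap('top','t8'))
print('pan',top_rect(P,(.522,.3155),.391,.186,.03,.0435,2.8,.012))
for x,y in((.651,.318),(.566,.3155),(.482,.3134)):print('pan carton',top_rect(P,(x,y),.1,.05,.0445,.06,92.3,.01))
print('both',top_rect(P,(.6238,-.007),.205,.05,.095,.115,79,.02), 'row', top_rect(P,(.6245,-.007),.31,.05,.05,.067,79,.01))
u=np.array([.1899,.9818]);q=P[(P[...,2]>.095)&(P[...,2]<.112)&(abs(P[...,0]-.624)<.06)&(abs(P[...,1])<.14)]*1000
s=q[:,:2]@u; print(np.percentile(s,[.5,99.5]))
"
```

```text
40.675 [ 399.8 -284.2  234.4   -3.9   -0.4] sd [0.1 0.  0.1 0.  0.4]
pan (array([522. , 315.3]), np.float64(390.0), np.float64(186.0), np.float64(2.8), np.float64(0.0404), 1301)
pan carton (array([650.7, 317.9]), np.float64(99.0), np.float64(49.0), np.float64(92.5), np.float64(0.0491), 479)
pan carton (array([565.9, 315.7]), np.float64(99.0), np.float64(49.0), np.float64(92.3), np.float64(0.0492), 483)
pan carton (array([482.3, 313.4]), np.float64(99.0), np.float64(49.0), np.float64(92.7), np.float64(0.0492), 485)
both (array([623.5,  -8.7]), np.float64(198.0), np.float64(49.0), np.float64(78.9), np.float64(0.1022), 1056) row (array([624.3,  -6.8]), np.float64(306.0), np.float64(51.0), np.float64(79.1), np.float64(0.0575), 534)
[  9.62300977 210.3443219 ]
```

Emit:
jog_arm(hand=[40,40,40,40,40,40,40,40,40,40], delta_pos=[[25,49.5,0],[25,49.5,0],[15,49.5,0],[10,49.5,0],[0,49.5,0],[0,49.5,0],[0,49.5,0],[0,49.5,0],[-15,49.5,0],[-20,49.5,0]], dr=[[0,0,9],[0,0,9],[0,0,9],[0,0,9],[0,0,9],[0,0,9],[0,0,9],[0,0,9],[0,0,9],[0,0,9]])

```text
t: 41.98
ee_pos: [0.4397, 0.212, 0.2349]
tcp_rot: [[0.064, 0.998, -0.001], [0.998, -0.064, 0.0], [0.0, -0.001, -1.0]]
wrist_force: [0.8, 0.6, -0.5]
finger_gap: 0.577
grip_force: 41.9
```

Emit:
jog_arm(hand=[40,40,40,40,40], delta_pos=[[-22,50,0],[-22,49.5,0],[0,0,0],[0,0,0],[0,0,0]], dr=[[0,0,6.4],[0,0,0],[0,0,0],[0,0,0],[0,0,0]])

```text
t: 42.6
ee_pos: [0.3968, 0.3089, 0.2351]
tcp_rot: [[-0.042, 0.999, -0.0], [0.999, 0.042, -0.001], [-0.001, -0.0, -1.0]]
wrist_force: [-0.2, -0.9, -0.6]
finger_gap: 0.578
grip_force: 41.9
```

```bash
python3 -c "
from h import *
avg(3)
c=snap('wrist','w9');P=cloud(c);print(held(c,bot.read_state()))
for x,y in((.566,.3155),(.482,.3134)):print('pan carton',top_rect(P,(x,y),.1,.05,.0445,.06,92.3,.01))
"
```

```text
42.75 [396.7 309.1 235.2  92.4  -0.6] sd [0.  0.1 0.1 0.  0. ]
top at tool z -18.8, front edge x 47.7, n 18506, rear -32.6
pan carton (array([564.2, 317.8]), np.float64(98.0), np.float64(49.0), np.float64(92.1), np.float64(0.0498), 4125)
pan carton (array([482.9, 315.6]), np.float64(98.0), np.float64(47.0), np.float64(97.1), np.float64(0.0498), 3618)
```

View pics/w9.png

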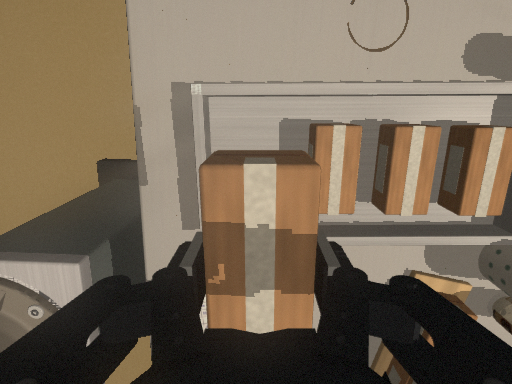

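Emit:
jog_arm(hand=[40,40,40,40,40,40,60,62,62,62], delta_pos=[[-1,2.5,-60],[0,0,-60],[0,0,-60],[0,0,-18],[0,0,-5.5],[0,0,0],[0,0,0],[0,0,0],[0,0,0],[0,0,30]], dr=[[0,0,0],[0,0,0],[0,0,0],[0,0,0],[0,0,0],[0,0,0],[0,0,0],[0,0,0],[0,0,0],[0,0,0]])

```text
t: 44.05
ee_pos: [0.3943, 0.3118, 0.061]
tcp_rot: [[-0.044, 0.999, -0.003], [0.999, 0.044, -0.002], [-0.002, -0.003, -1.0]]
wrist_force: [-0.3, -0.0, 0.8]
finger_gap: 0.722
grip_force: 0.0
```

Emit:
jog_arm(hand=[62,62,62,62,62,62,62,62,62,62], delta_pos=[[0,0,60],[0,0,60],[0,0,50],[25,-50,0],[20,-50,0],[20,-50,0],[10,-50,0],[0,-50,0],[0,-50,0],[0,-50,0]], dr=[[0,0,0],[0,0,0],[0,0,0],[0,0,-2],[0,0,-2],[0,0,-2],[0,0,-2],[0,0,-2],[0,0,-2],[0,0,-1]])

```text
t: 45.3
ee_pos: [0.4699, -0.0391, 0.2321]
tcp_rot: [[0.183, 0.983, 0.0], [0.983, -0.183, -0.0], [-0.0, 0.0, -1.0]]
wrist_force: [1.1, -0.4, 0.1]
finger_gap: 0.725
grip_force: 0.0
```

Emit:
jog_arm(hand=[62,62,62,62,62], delta_pos=[[40,-40,25],[40,-40,25],[40,-40,10],[0,0,0],[0,0,0]], dr=[[0,0,0],[0,0,0],[0,0,0],[0,0,0],[0,0,0]])

```text
t: 45.92
ee_pos: [0.5898, -0.157, 0.2914]
tcp_rot: [[0.182, 0.983, -0.001], [0.983, -0.182, 0.001], [0.0, -0.001, -1.0]]
wrist_force: [-0.2, 0.5, -0.3]
finger_gap: 0.728
grip_force: 0.0
```

```bash
python3 - <<'E'
from h import *
avg(3)
c=snap('wrist','w10');P=cloud(c)*1000
u=np.array([.1899,.9818]);v=np.array([-.9818,.1899])
s=P[...,:2]@u;t=P[...,:2]@v;z=P[...,2]
t0=np.array([623.9,-6.7])@v; s0=np.array([623.7,-6])@u
for n,zl,zh in(('upper',98,107),('row',53,62)):
    k=(z>zl)&(z<zh)&(abs(t-t0)<40)&(abs(s-s0)<190); print(n,'s rel',np.percentile(s[k],[.5,99.5])-s0,'t rel',np.percentile(t[k],[1,99])-t0)
k=(z>98)&(z<107)&(abs(t-t0)<15)
h,e=np.histogram(s[k]-s0,bins=np.arange(-10,10,1)); print(h)
t=snap('top','t9'); cv2.imwrite('pics/end.png',np.hstack([c['image'][:,100:420],cv2.resize(t['image'][85:285,110:390],(480,384))])[:,:,::-1])
Q=cloud(t)
print('pan',top_rect(Q,(.522,.3155),.391,.186,.03,.0435,2.8,.012))
for x,y in((.651,.318),(.566,.3155),(.482,.3134),(.396,.31)):print('pan carton',top_rect(Q,(x,y),.1,.05,.0445,.06,92.3,.01))
E
```

```text
46.075 [ 5.896e+02 -1.565e+02  2.917e+02  7.950e+01  3.000e-01] sd [0.  0.  0.1 0.  0.4]
upper s rel [-102.39500948   14.64522105] t rel [-23.09225431  25.66034777]
row s rel [-153.79448138 -105.86613685] t rel [-24.02365645  25.45489645]
[33 31 41 26 41 27 28  0  3 52 38 43 38 34 29 36 35 41 37]
pan (array([521.9, 315.5]), np.float64(390.0), np.float64(186.0), np.float64(2.8), np.float64(0.0406), 1332)
pan carton (array([651., 318.]), np.float64(99.0), np.float64(49.0), np.float64(92.0), np.float64(0.0494), 468)
pan carton (array([565.9, 315.9]), np.float64(99.0), np.float64(49.0), np.float64(92.3), np.float64(0.0492), 488)
pan carton (array([482.2, 313. ]), np.float64(99.0), np.float64(49.0), np.float64(91.8), np.float64(0.0491), 480)
pan carton (array([398.2, 309.5]), np.float64(99.0), np.float64(48.0), np.float64(92.0), np.float64(0.049), 496)
```

View pics/end.png

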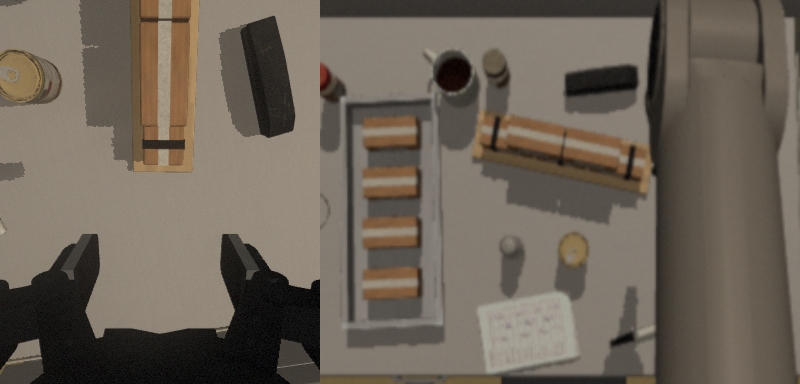

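```bash
python3 -c "
from h import *
print(bot.finish_job())"
```

```text
the job is handed in; nothing more can be done
None
```

I handed the job in at about 46 s of the 208 s allowed: cartons 3 and 6 were full and are laid square over the right and left joints (no third full carton; 3 sits within 1 mm of its joint, 6 about 3 mm towards the row's centre), the four empties lie flat and apart in the pan, which was knocked about 3 cm during the run with them inside, and the mill and tin still stand.

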